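Hold the balance lever level with the check weight on the pan

ROBOT

A 6-joint arm with a two-finger parallel gripper is mounted at the origin on a cart in front of the work surface, level with it; the furniture and walls round the work are solid. World frame = base frame: x ahead of the robot, y to its left, z up, the work surface at z = 0. Lengths are in m, angles in degrees, forces in N, time in s.
With the tool pointing down it reaches from about 0.375 to 0.9 m from the base axis. Payload 3.1 kg.
Tool frame: the origin (TCP) lies where the fingers leave the gripper's body, on its centre line; the fingertips stand bot.tips_ahead ahead of it and the grasp point (between the pads) lies 51 mm ahead of it (bot.tips_ahead is the distance from the TCP to the fingertips, in m); z points along the fingers, x is the direction in which the jaws open and shut, and the axes are right-handed (so a half turn about z gives the same grasp; the last joint's range is limited). The gripper opens to 87 mm and grips with 3 to 60 N. Pads are 19 mm wide; open, the fingers measure 117 mm over their backs; the gripper's body (75 mm by 190 mm) begins 51 mm behind the grasp point.
Start: joints at [-74.169, 30.224, 82.088, -0, 67.689, -10.227], TCP at [0.275, -0.561, 0.292] pointing down, gripper open.
Joint ranges: [-176.69, 176.69], [-43.24, 126.21], [12.49, 139.97], [-82, 262], [0, 151.66], [-163.58, 163.58]. Speed limits (degrees/s): [159.86, 159.86, 180, 180, 180, 180].

INTERFACE

Orientations are given as a 3x3 rotation matrix whose columns are the frame's x, y, z axes.
In Python, from rig import bot, vision, nets gives the robot as it stands.
- The arm moves only by the tool play_rows, never from a script. Its argument "series" is a list of rows, each an object of numbers: "tx", "ty", "tz": the shift along the world's x, y, z as a fraction of full scale; "turn": the turn about the world's z as a fraction of full scale. A call has 1 to 10 rows; each row shifts and turns the commanded pose from where the row before left it; what a row does not reach is not made up. Full scale, the value 1, is 0.8 m for a shift and 60 degrees for a turn. A row lasts 1/10 s, in which the tool goes at most 50 mm and 8.59 degrees, less where a joint would pass 70% of its speed; a pose out of reach is approached as far as the arm can. A call with a number of a shift or a turn outside -1 to 1 is refused whole. A call with a gripper value outside its range is refused whole. "gripper" is the opening, from 0 (shut) to 1 (fully open), set as the call begins (left out, the last holds). The fingers move at their own pace and stop on an object; the grip force is fixed at half the most. Time passes only in rows, so rows that do not move let the fingers close. It gives the time, the measured TCP pose, the force and the opening at its end, in the units of the state.
- bot.read_state(): the state, without advancing time (a new reading comes with each control period).
- vision.capture(name): name is "side" or "top" or "wrist"; returns a dict with "pixels" (384x512x3 uint8, blue, green, red), "fx", "fy", "cx", "cy" (pixels), "D" ([k1, k2, p1, p2, k3] as OpenCV has them; the pictures are not rectified), "extrinsics" (4x4, takes a point from camera to world coordinates). Camera axes: x right, y down, z forward; pixel columns grow to the right and rows downward; lengths in m; the calibration is good to about 2 mm. A picture is of the moment at which its call begins. There is no depth.
- bot.hand_in(): hands the job in, once; it reports no verdict.
Trained networks look in a picture, given as the dict that the camera call returned (one of the last four; its "shot" number tells which), for a name from the list of things; names that differ only in an ending like _2 or _b are one class to them, and where a whole thing is asked for, a point or a joint stands for the part that bears it (a point fixed in the world has none). Each returns a list of dicts, best first, with "confidence" (0 to 1); they miss things now and then, are a little off and sometimes report something else, mostly with a low value. They report only what shows in the picture. A call takes as long as a camera call. They do not tell look-alikes from the thing itself.
- nets.look_for(picture, query): "at" ([column, row] as shares, 0 to 1, of the picture: columns of its width, rows of its height, amid what is visible of it).
- nets.masks_of(picture, query): "region" (384x512 bool, what is visible of it) and "at" ([column, row] as shares, 0 to 1, of the picture: columns of its width, rows of its height, amid what is visible of it).
The state is a dict: "time_s": time; "joint_positions": joint angles; "qvel": joint speeds; "tau": joint torques, N m; "position": TCP position; "tcp_rot": TCP orientation; "force": force on the tool from outside, world axes, zero at the start; "moment": the same for the moment, N m; "opening": opening from 0.0 (shut) to 1.0 (fully open).
Only numpy, scipy, OpenCV 4.12 (cv2) and the standard library are available. Lean on these libraries where they do the work, as an engineer would, in place of code of your own. Each camera call takes 0.05 s, during which the arm holds its last target.

TASK

Check the bench balance: gently set the larger of the two steel check weights upright in the middle of the round pan and let go of it, without knocking the pan down to its stop. Only then press the spring-loaded lever beside the pan down to the middle of its swing, where the lever lies level, and finish still holding it there with the robot; never push it down to its bottom stop, which would wipe the calibration. Leave the smaller weight and the beaker where they are.

Things in the scene. Friction and masses are not known exactly. Their poses are not given: they have to be found in the camera images.
- large_weight_center (a point): Larger check weight, plain steel, 75 mm tall, 0.5 kg, standing on the worktop: a cylinder 38 mm in diameter and 50 mm high, above it a 16 mm neck and a 27 mm knob. The point is on its axis half-way up (37.5 mm above its foot); z along the axis.
- large_weight: The same larger check weight; origin at the centre of its foot.
- small_weight_center (a point): Smaller check weight of the same shape and steel, 45 mm tall, 23 mm in diameter, 0.1 kg; to be left alone. Point on its axis half-way up. The two weights may stand in either place.
- pan_top (a point): Centre of the top face of the balance's round steel pan, 100 mm in diameter, 4 mm thick, flat, with a thin 48 mm circle engraved about its middle; top 78 mm above the worktop when empty. Axes as the balance's.
- pan (a joint): How far the pan has sunk on its spring, m: 0 empty, about 0.005 to 0.006 under the larger weight, 0.014 at its stop (about 0.9 N per mm).
- balance: Bench balance standing fast on the worktop: grey foot 170 (x) by 250 (y) by 22 mm with a white housing 160 by 130 mm and 56 mm high at its +y end under the pan; the lever stands at its -y end. Origin on the worktop under the middle of the foot; x points to the back of the balance, y towards the pan's end, z up. Pan centre at (0, 60) mm, lever pad at about (-28, -95) mm. A blank dark display is on its front (-x) side.
- lever_pad (a point): Top face of the lever's black pad, the place to press, 90 mm from the hinge. The pad is 44 mm along the lever, 36 mm wide, 8 mm thick. When free it stands about 86 mm above the worktop, with the lever rising towards the pad by 0.22 rad; with the lever level it is 66 mm up, at the bottom stop about 46 mm. The point's x axis runs along the lever from the pad to the hinge, z out of its top face.
- lever (a joint): Angle by which the lever has been pressed, rad: 0 free (raised 0.22 rad above level), 0.22 level, 0.44 at the bottom stop. A spring returns it to 0. It takes about 2.5 N on the pad to start it, 5 N at level, 7 N near the bottom. The hinge axis runs along the balance's y at (60, -95, 62) mm in the balance's frame; the steel lever points to the balance's front (-x).
- beaker_center (a point): Small glass beaker, 55 mm in diameter, 68 mm tall, a bystander; point half-way up.
Not all that is in view belongs to the job. Leave any yellow look-alike of the large_weight alone.

How it is judged:
By the outcome, as a careful person would: the job done as asked, in the order asked, and still so for the second after the job is handed in, while the arm keeps its last pose, push and grip.
It also fails if it takes over 38 s, if anything falls off the work surface, if the arm or the gripper's body presses on something with over 40 N, if the wrist force passes 120 N, or if a joint passes its speed limit or range.

## Working session

There is one attempt and no reset: what is moved stays moved. The work goes in short steps, Python scripts to look and compute and a tool call to move; the robot and the scene stay as the last step left them, time stands still between calls to the robot, and variables do not carry over. Pictures are saved under pics/ and viewed, and the job is handed in when it is done.

Besides the shell and the picture viewer there is one more tool, called after ">>>" by a JSON object that holds its "name" and its "arguments". play_rows: Moves the arm, as the interface text tells. Shift numbers are shares of 0.8 m and turn numbers shares of 60 degrees, none past 1 either way. Its arguments: {"type":"object","properties":{"series":{"type":"array"},"gripper":{"type":"number"}},"required":["series"]}

```bash
ls; mkdir -p pics
python3 - <<'E'
from rig import bot, vision, nets
import cv2
s=bot.read_state(); print({k:s[k] for k in ('time_s','position','tcp_rot','force','opening')}, bot.tips_ahead)
for n in ("side","top","wrist"):
    p=vision.capture(n); cv2.imwrite(f"pics/{n}0.png",p["pixels"]); print(n,p["fx"],p["cx"],p["cy"],p["D"],p["extrinsics"])
    for q in ("large_weight","small_weight_center","pan_top","lever_pad","balance","beaker_center"):
        print(q,[( (round(r["at"][0]*512),round(r["at"][1]*384)),round(r["confidence"],2)) for r in nets.look_for(p,q)])
E
```

```text
pics
{'time_s': 0.0, 'position': array([ 0.27439964, -0.56089645,  0.29127522]), 'tcp_rot': array([[ 4.39290969e-01, -8.98344640e-01, -5.93878066e-04],
       [-8.98342351e-01, -4.39291213e-01,  2.06143245e-03],
       [-2.11276221e-03, -3.72062840e-04, -9.99997699e-01]]), 'force': array([-0.12880318,  0.70260902,  0.23914928]), 'opening': 0.9978188905304575} 0.0697
side 429.62347733483534 257.3171141461743 184.20329112250187 [-0.13539704  0.          0.          0.          0.        ] [[-0.99730734  0.04977482 -0.05385671  0.54814403]
 [ 0.07021143  0.43600493 -0.89720123  0.98722349]
 [-0.02117623 -0.89856673 -0.43832568  0.45593953]
 [ 0.          0.          0.          1.        ]]
large_weight [((369, 250), 0.95), ((291, 259), 0.92), ((364, 214), 0.91), ((319, 237), 0.62)]
small_weight_center [((250, 260), 0.78)]
pan_top [((238, 168), 0.74)]
lever_pad [((234, 148), 0.69)]
balance [((236, 182), 0.92)]
beaker_center [((152, 235), 0.62)]
top 465.6735705641789 254.12876466190147 198.01421821200984 [-0.07223378  0.          0.          0.          0.        ] [[ 0.00565063 -0.98577
[... 224 characters left out ...]
237), 0.68), ((173, 270), 0.66), ((209, 278), 0.62)]
small_weight_center [((178, 186), 0.65)]
pan_top [((289, 178), 0.76)]
lever_pad [((357, 174), 0.8)]
balance [((314, 180), 0.57)]
beaker_center [((211, 111), 0.9)]
wrist 340.35183768347827 256.41349365004214 192.06041650994047 [-0.10008493  0.          0.          0.          0.        ] [[ 4.38631619e-01 -8.57742820e-01 -2.68103632e-01  3.48319705e-01]
 [-8.98666957e-01 -4.18636232e-01 -1.30925194e-01 -5.24880366e-01]
 [ 6.22512210e-05  2.98363805e-01 -9.54452218e-01  3.84234309e-01]
 [ 0.00000000e+00  0.00000000e+00  0.00000000e+00  1.00000000e+00]]
large_weight []
small_weight_center []
pan_top []
lever_pad []
balance []
beaker_center []
```

View pics/side0.png

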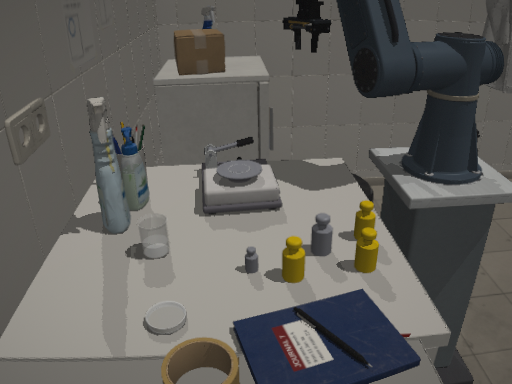

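View pics/top0.png

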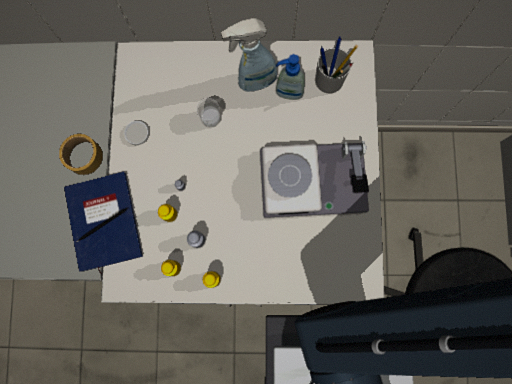

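Larger plain-steel weight candidates, side/top pixels:
- Grey, large: side (321,237), top (195,239).
- Yellow look-alikes: side (292,260), (365,220) and (367,250); top (167,212), (211,279) and (170,268).
- Grey, small: side (251,261), top (180,185).

By the description I choose the large grey one. I'll check it in a crop and measure it.

```bash
cat > h.py <<'E'
import numpy as np, cv2
def ray(p,uv):
    K=np.array([[p["fx"],0,p["cx"]],[0,p["fy"],p["cy"]],[0,0,1.]])
    n=cv2.undistortPoints(np.array([[uv]],float),K,np.array(p["D"],float))[0,0]
    T=np.array(p["extrinsics"]); d=T[:3,:3]@np.array([n[0],n[1],1]); return T[:3,3],d
def plane(p,uv,z):
    c,d=ray(p,uv); return c+d*(z-c[2])/d[2]
def tri(obs):
    A=np.zeros((3,3));b=np.zeros(3)
    for p,uv in obs:
        c,d=ray(p,uv); d=d/np.linalg.norm(d); M=np.eye(3)-np.outer(d,d); A+=M;b+=M@c
    return np.linalg.solve(A,b)
def proj(p,X):
    K=np.array([[p["fx"],0,p["cx"]],[0,p["fy"],p["cy"]],[0,0,1.]]); T=np.linalg.inv(np.array(p["extrinsics"]))
    return cv2.projectPoints(np.atleast_2d(np.array(X,float)),cv2.Rodrigues(T[:3,:3])[0],T[:3,3],K,np.array(p["D"],float))[0][:,0]
E
python3 - <<'E'
from h import *
from rig import bot, vision, nets
S=vision.capture("side"); T=vision.capture("top")
import pickle; pickle.dump((S,T),open("st.pkl","wb"))
for n,p in (("side",S),("top",T)):
    for q in ("large_weight","pan","lever_pad","balance"):
        for r in nets.masks_of(p,q):
            ys,xs=np.nonzero(r["region"]); print(n,q,round(r["confidence"],2),np.round(np.array(r["at"])*[512,384],1),"bbox",xs.min(),xs.max(),ys.min(),ys.max(),len(xs), "col",p["pixels"][r["region"]].mean(0).round())
print("mid tri",tri([(S,(321,237)),(T,(195,239))]), "top on plane .0375",plane(T,(195,239),.0375),"side",plane(S,(321,237),.0375))
print("pan top", plane(T,(290,176),.078),plane(S,(239.5,172),.078))
for a in ((167,212),(170,268),(211,279)): print(plane(T,a,.05))
a=S["pixels"][195:285,235:395]; b=T["pixels"][195:290,140:235]; c=T["pixels"][125:225,250:385]
cv2.imwrite("pics/crop_w.png",np.hstack([cv2.resize(a,(480,270),interpolation=2),cv2.resize(b,(270,270),interpolation=2)]))
cv2.imwrite("pics/crop_b.png",cv2.resize(c,None,fx=5,fy=5,interpolation=2))
E
```

```text
side large_weight 0.78 [364.9 250.7] bbox 355 378 227 272 870 col [ 15.  91. 108.]
side large_weight 0.66 [320.7 238.3] bbox 311 331 214 255 735 col [76. 74. 74.]
side large_weight 0.63 [365.6 215.1] bbox 354 374 202 238 462 col [ 16.  91. 107.]
side large_weight 0.6 [291.1 259.8] bbox 281 306 237 282 930 col [ 20.  97. 114.]
side pan 0.6 [237.8 171.4] bbox 216 262 159 180 779 col [112. 108. 108.]
side lever_pad 0.64 [233.4 146.4] bbox 208 253 137 151 262 col [63. 62. 62.]
side balance 0.56 [234.3 180. ] bbox 202 281 137 214 4201 col [101. 101. 103.]
side balance 0.27 [231. 145.] bbox 208 252 138 151 222 col [65. 63. 63.]
top large_weight 0.85 [172.5 269.5] bbox 161 180 259 275 273 col [  7. 123. 142.]
top large_weight 0.78 [196.2 236.9] bbox 187 206 230 247 275 col [107. 103. 102.]
top large_weight 0.78 [167.4 211.3] bbox 158 177 205 221 258 col [  4. 128. 148.]
top large_weight 0.73 [210.2 276. ] bbox 202 220 270 288 266 col [ 14. 132. 151.]
top pan 0.56 [291.7 176.1] bbox 267 311 155 198 1504 col [130. 124. 123.]
top lever_pad 0.79 [354.5 171.4] bbox 348 367 145 193 566 col [62. 59. 59.]
top lever_pad 0.43 [194.4 239.4] bbox 187 205 230 248 271 col [107. 102. 102.]
top balance 0.65 [316.8 181.2] bbox 260 368 140 218 7510 col [116. 114. 115.]
mid tri [0.39541029 0.3424221  0.02807525] top on plane .0375 [0.39392481 0.34118673 0.0375    ] side [0.39947221 0.35639568 0.0375    ]
pan top [0.53356048 0.12386556 0.078     ] [0.53539322 0.14998548 0.078     ]
[0.45477489 0.40584351 0.05      ]
[0.32695841 0.39453638 0.05      ]
[0.30320857 0.30097571 0.05      ]
```

View pics/crop_w.png

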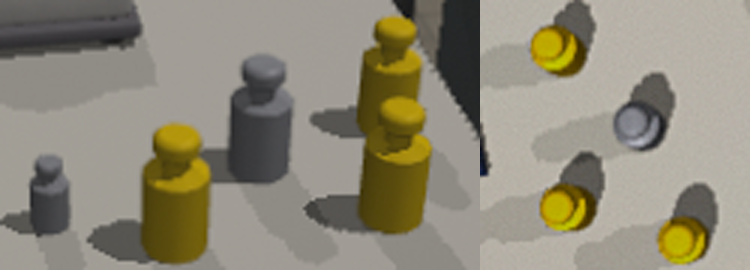

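View pics/crop_b.png

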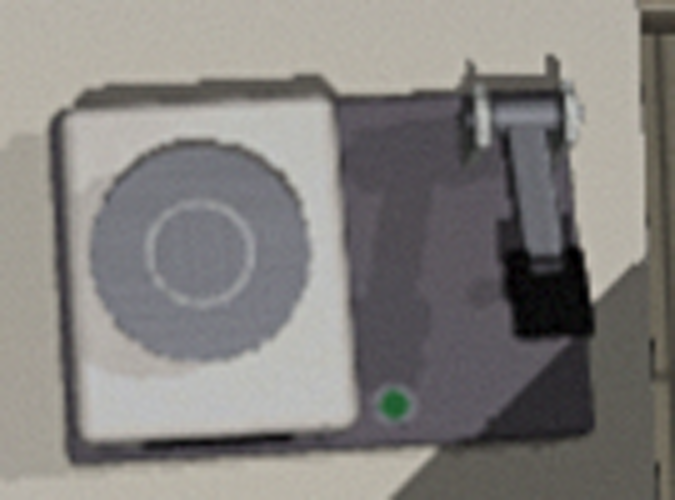

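```bash
python3 - <<'E'
from h import *
import pickle
from scipy.optimize import least_squares
S,T=pickle.load(open("st.pkl","rb"))
B=np.array([[0,60,78],[-28,-95,86],[60,-95,62],[-85,125,22],[-85,-125,22]])/1000
px=np.array([[290,175.4],[360,183],[354.4,146.6],[264,217],[368.4,211]])
def W(q,X):
    c,s=np.cos(q[2]),np.sin(q[2]); return X@np.array([[c,-s,0],[s,c,0],[0,0,1]]).T+[q[0],q[1],0]
f=lambda q:(proj(T,W(q,B))-px).ravel()
r=least_squares(f,[.53,.06,0],loss="soft_l1"); q=r.x
print(q,np.degrees(q[2]),f(q).reshape(-1,2).round(1))
pan,pad,hinge=W(q,B)[:3]; print(pan,pad,hinge)
# weight: axis fit by eye; overlay
w=plane(T,(194.5,240),.0375); print("w",w)
def circ(c,R,z): 
    t=np.linspace(0,2*np.pi,40); return np.c_[c[0]+R*np.cos(t),c[1]+R*np.sin(t),np.full(40,z)]
outs=[]
for p,boxes in ((S,[(190,125,110,100),(285,195,80,75)]),(T,[(250,125,130,100),(160,205,80,75)])):
    for x,y,ww,hh in boxes:
        k=5; im=cv2.resize(p["pixels"][y:y+hh,x:x+ww],None,fx=k,fy=k,interpolation=cv2.INTER_CUBIC)
        def d(X,col,closed=True):
            u=((proj(p,X)-[x,y]+.5)*k).astype(int); cv2.polylines(im,[u],closed,col,1)
        d(circ(pan,.05,.078),(0,0,255)); d(circ(pan,.024,.078),(0,0,255))
        d(circ(w,.019,0),(255,0,0));d(circ(w,.019,.05),(0,255,0));d(circ(w,.0135,.075),(0,0,255))
        pc=W(q,np.array([[-48,-113,90],[-48,-77,90],[-8,-77,81],[-8,-113,81]])/1000); d(pc,(255,0,255))
        d(W(q,np.array([[-85,-125,22],[85,-125,22],[85,125,22],[-85,125,22]])/1000),(0,255,255))
        outs.append(im)
for i,o in enumerate(outs): cv2.imwrite(f"pics/ov{i}.png",o)
a=np.zeros((500,800,3),np.uint8)
E
python3 -c "
import cv2,numpy as np
o=[cv2.imread(f'pics/ov{i}.png') for i in range(4)]
g=lambda im:cv2.resize(im,(400,int(im.shape[0]*400/im.shape[1])))
def pad(im): c=np.zeros((375,400,3),np.uint8); c[:im.shape[0]]=im[:375]; return c
cv2.imwrite('pics/ovW.png',np.hstack([pad(g(o[1])),pad(g(o[3]))]))"
```

```text
[0.53943735 0.06450389 0.06092179] 3.4905613556059274 [[-0.2 -0.4]
 [ 0.1 -0.5]
 [-0.   0.8]
 [-0.7  0.2]
 [ 1.2 -0. ]]
[0.53578431 0.12439258 0.078     ] [ 0.51727329 -0.03202462  0.086     ] [ 0.60511003 -0.02666682  0.062     ]
w [0.3916141  0.34228607 0.0375    ]
```

View pics/ovW.png

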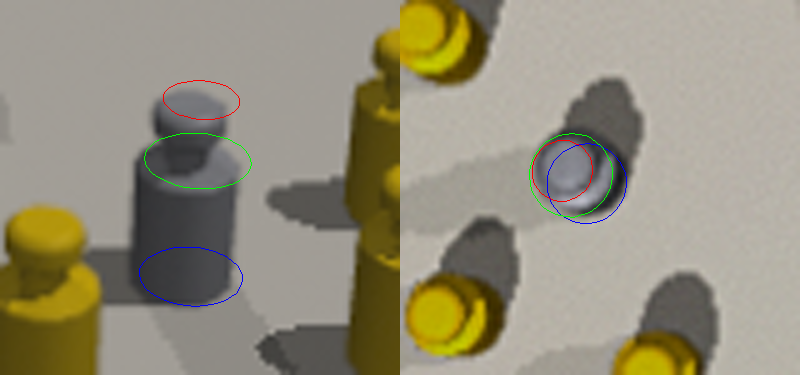

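View pics/ov0.png

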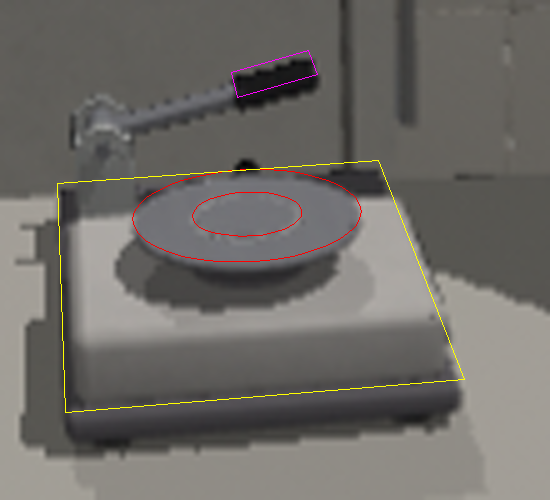

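View pics/ov2.png

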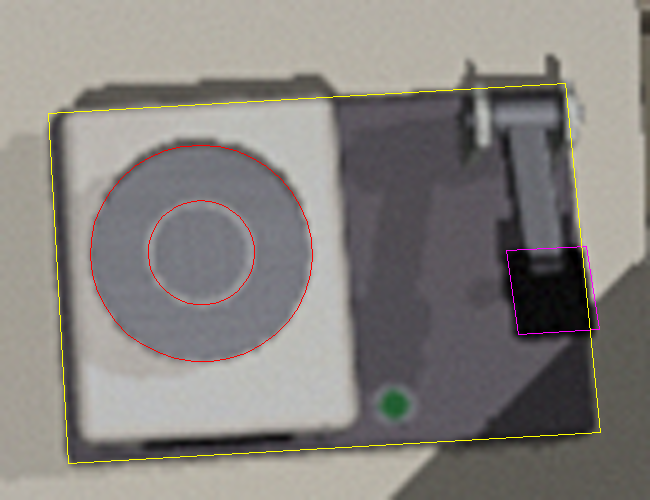

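Run:
```python
from h import *
import pickle
from scipy.optimize import minimize
S,T=pickle.load(open("st.pkl","rb"))
def hull(p,c):
    m=np.zeros((384*4,512*4),np.uint8); t=np.linspace(0,2*np.pi,40)
    for parts in ([(.019,0),(.019,.05)],[(.008,.05),(.008,.06)],[(.0125,.058),(.0135,.064),(.0135,.07),(.011,.075)]):
        X=np.vstack([np.c_[c[0]+R*np.cos(t),c[1]+R*np.sin(t),np.full(40,z)] for R,z in parts])
        u=((proj(p,X)+.5)*4).astype(np.int32); cv2.fillConvexPoly(m,cv2.convexHull(u),1)
    return m>0
def seg(p,box):
    x0,y0,x1,y1=box; im=cv2.resize(p["pixels"],None,fx=4,fy=4,interpolation=cv2.INTER_LINEAR)
    gc=np.full(im.shape[:2],cv2.GC_BGD,np.uint8); gc[y0*4:y1*4,x0*4:x1*4]=cv2.GC_PR_BGD
    return im,gc
from rig import nets
masks=[]
for p,b in ((S,(321,238)),(T,(196,238))):
    best=[r for r in nets.masks_of(p,"large_weight") if abs(r["at"][0]*512-b[0])<6 and abs(r["at"][1]*384-b[1])<6]
    masks.append(cv2.resize(best[0]["region"].astype(np.uint8),None,fx=4,fy=4,interpolation=0)>0 if best else None); print(best and best[0]["region"].sum())
def cost(c,k):
    tot=0
    for i,(p,m) in enumerate(zip((S,T),masks)):
        if m is None or not k&(1<<i): continue
        h=hull(p,c); tot+=1-(h&m).sum()/(h|m).sum()
    return tot
for k in (1,2,3):
    r=minimize(cost,[.395,.343],args=(k,),method="Nelder-Mead",options=dict(initial_simplex=[[.395,.343],[.405,.343],[.395,.353]])); print(k,r.x,r.fun)
c=r.x
o=[]
for p,(x,y) in ((S,(290,200)),(T,(165,210))):
    im=cv2.resize(p["pixels"][y:y+60,x:x+60],None,fx=6,fy=6,interpolation=2)
    h=hull(p,c)[y*4:y*4+240,x*4:x*4+240]; h=cv2.resize(h.astype(np.uint8),(360,360),interpolation=0)
    cs,_=cv2.findContours(h,0,1); cv2.drawContours(im,cs,-1,(0,0,255),1); o.append(im)
cv2.imwrite("pics/fitw.png",np.hstack(o))
```

```text
735
275
1 [0.39541823 0.34174597] 0.11133817741447172
2 [0.39584147 0.33979988] 0.05353176366059531
3 [0.39571355 0.33991904] 0.18552270413023642
```

View pics/fitw.png

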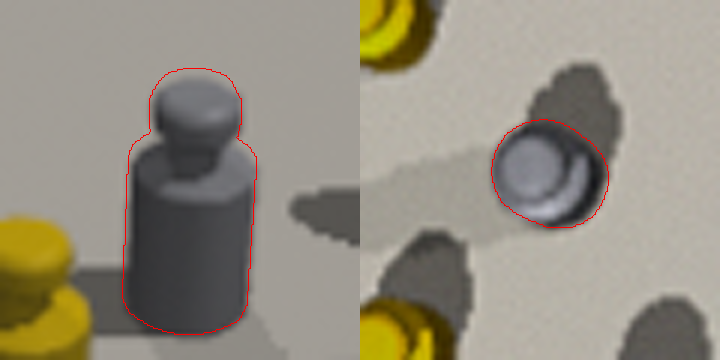

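Silhouette fits put the large grey weight at (0.3955, 0.3405). The balance fit overlays well: pan (0.536, 0.124), pad (0.517, -0.031), yaw 3.5°. Next I move round in front of the base.

>>> {"name": "play_rows", "arguments": {"series": [{"tx": 0.0322, "ty": 0.0486, "turn": -0.1085}, {"tx": 0.0322, "ty": 0.0486, "turn": -0.1085}, {"tx": 0.0322, "ty": 0.0486, "turn": -0.1085}, {"tx": 0.0322, "ty": 0.0486, "turn": -0.1085}, {"tx": 0.0322, "ty": 0.0486}, {"tx": 0.0322, "ty": 0.0486}, {"tx": 0.0322, "ty": 0.0486}, {"tx": 0.0322, "ty": 0.0486}, {"ty": 0.06}, {"ty": 0.06}], "gripper": 0.68}}

```text
invalid input
```

>>> {"name": "play_rows", "arguments": {"series": [{"tx": 0.0322, "ty": 0.0486, "tz": 0, "turn": -0.1085}, {"tx": 0.0322, "ty": 0.0486, "tz": 0, "turn": -0.1085}, {"tx": 0.0322, "ty": 0.0486, "tz": 0, "turn": -0.1085}, {"tx": 0.0322, "ty": 0.0486, "tz": 0, "turn": -0.1085}, {"tx": 0.0322, "ty": 0.0486, "tz": 0, "turn": 0}, {"tx": 0.0322, "ty": 0.0486, "tz": 0, "turn": 0}, {"tx": 0.0322, "ty": 0.0486, "tz": 0, "turn": 0}, {"tx": 0.0322, "ty": 0.0486, "tz": 0, "turn": 0}, {"tx": 0, "ty": 0.06, "tz": 0, "turn": 0}, {"tx": 0, "ty": 0.06, "tz": 0, "turn": 0}], "gripper": 0.68}}

```text
time_s: 2.65
position: [0.4813, -0.1527, 0.2923]
tcp_rot: [[0.0, -1.0, 0.001], [-1.0, -0.0, -0.0], [0.0, -0.001, -1.0]]
force: [-0.2, 1.6, -0.4]
opening: 0.678
```

>>> {"name": "play_rows", "arguments": {"series": [{"tx": 0, "ty": 0.06, "tz": 0, "turn": 0}, {"tx": 0, "ty": 0.06, "tz": 0, "turn": 0}, {"tx": 0, "ty": 0.06, "tz": 0, "turn": 0}, {"tx": 0, "ty": 0.06, "tz": 0, "turn": 0}, {"tx": 0, "ty": 0.06, "tz": 0, "turn": 0}, {"tx": -0.0214, "ty": 0.055, "tz": 0, "turn": 0}, {"tx": -0.0214, "ty": 0.055, "tz": 0, "turn": 0}, {"tx": -0.0214, "ty": 0.055, "tz": 0, "turn": 0}, {"tx": -0.0214, "ty": 0.055, "tz": -0.02, "turn": 0}, {"tx": -0.0214, "ty": 0.0425, "tz": -0.035, "turn": 0}]}}

```text
time_s: 3.65
position: [0.3957, 0.2986, 0.2497]
tcp_rot: [[0.001, -1.0, 0.007], [-1.0, -0.001, 0.003], [-0.003, -0.007, -1.0]]
force: [0.5, -0.1, 0.6]
opening: 0.678
```

Run:
```python
from h import *
from rig import bot, vision, nets
s=bot.read_state(); print(s["time_s"],s["position"],s["joint_positions"])
p=vision.capture("wrist"); cv2.imwrite("pics/wrist1.png",p["pixels"])
print(np.array(p["extrinsics"]).round(4))
print(proj(p,[[.3955,.3405,0],[.3955,.3405,.075]]))
for r in nets.masks_of(p,"large_weight"):
    ys,xs=np.nonzero(r["region"]); print(r["confidence"],np.array(r["at"])*[512,384],xs.min(),xs.max(),ys.min(),ys.max(),p["pixels"][r["region"]].mean(0))
```

```text
3.65 [0.39574135 0.29859949 0.24974918] [2.40884106e+01 2.37843348e+01 1.03192443e+02 2.33402644e-02
 5.26045859e+01 1.13993788e+02]
[[ 7.000e-04 -9.564e-01 -2.922e-01  4.773e-01]
 [-1.000e+00 -1.800e-03  3.500e-03  2.986e-01]
 [-3.900e-03  2.922e-01 -9.563e-01  3.422e-01]
 [ 0.000e+00  0.000e+00  0.000e+00  1.000e+00]]
[[217.13919006 170.92912113]
 [206.73286094 192.13812035]]
0.88 [209.2032 183.5136] 189 234 154 206 [100.80908096  97.9452954   97.32002188]
0.66 [157.3888 239.8848] 136 183 214 273 [ 28.73368607  97.89535567 111.11581423]
0.6 [134.912  112.8192] 102 163 92 136 [  9.72290249 118.83628118 135.51247166]
```

View pics/wrist1.png

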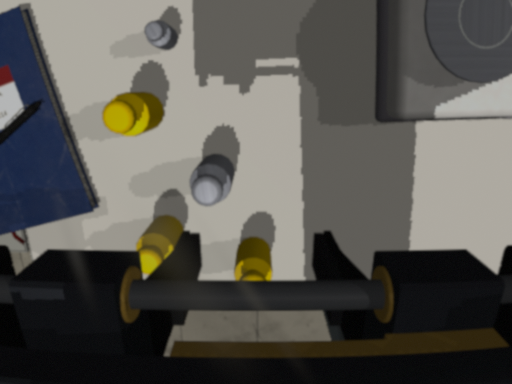

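>>> {"name": "play_rows", "arguments": {"series": [{"tx": 0.0006, "ty": 0.0256, "tz": 0, "turn": 0}, {"tx": 0, "ty": 0.0256, "tz": -0.02, "turn": 0}, {"tx": 0, "ty": 0, "tz": -0.045, "turn": 0}, {"tx": 0, "ty": 0, "tz": -0.045, "turn": 0}, {"tx": 0, "ty": 0, "tz": -0.04, "turn": 0}, {"tx": 0, "ty": 0, "tz": 0, "turn": 0}, {"tx": 0, "ty": 0, "tz": 0, "turn": 0}]}}

```text
time_s: 4.45
position: [0.3962, 0.3362, 0.1285]
tcp_rot: [[-0.0, -1.0, -0.0], [-1.0, 0.0, -0.0], [0.0, 0.0, -1.0]]
force: [1.7, 0.2, -0.8]
opening: 0.679
```

Run:
```python
from h import *
from rig import bot, vision, nets
s=bot.read_state(); print(s["time_s"],s["position"],s["force"])
p=vision.capture("wrist"); q=vision.capture("side")
cv2.imwrite("pics/w2.png",np.hstack([p["pixels"][:, 56:456],cv2.resize(q["pixels"][150:300,230:386],(400,384))]))
```

```text
4.45 [0.39619405 0.33621682 0.12853719] [ 1.71900905  0.23137178 -0.7800717 ]
```

View pics/w2.png

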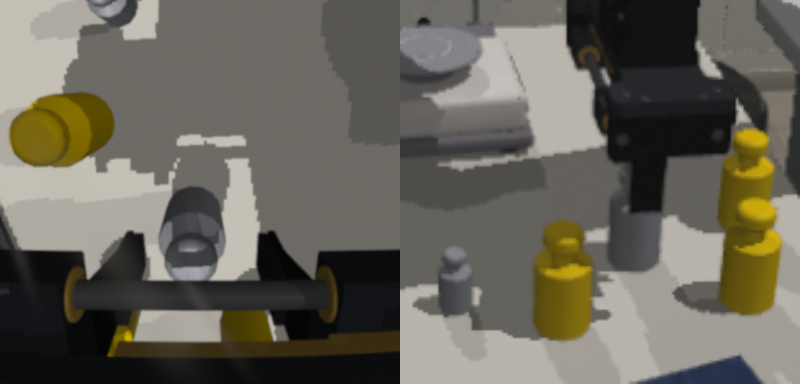

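>>> {"name": "play_rows", "arguments": {"series": [{"tx": 0, "ty": 0.0045, "tz": -0.015, "turn": 0}, {"tx": 0, "ty": 0, "tz": -0.02, "turn": 0}, {"tx": 0, "ty": 0, "tz": -0.0156, "turn": 0}, {"tx": 0, "ty": 0, "tz": 0, "turn": 0}]}}

```text
time_s: 4.95
position: [0.3949, 0.3399, 0.0867]
tcp_rot: [[0.0, -1.0, -0.002], [-1.0, -0.0, -0.001], [0.001, 0.002, -1.0]]
force: [-0.3, 0.3, 0.4]
opening: 0.68
```

>>> {"name": "play_rows", "arguments": {"series": [{"tx": 0, "ty": 0, "tz": 0, "turn": 0}, {"tx": 0, "ty": 0, "tz": 0, "turn": 0}, {"tx": 0, "ty": 0, "tz": 0, "turn": 0}, {"tx": 0, "ty": 0, "tz": 0, "turn": 0}, {"tx": 0, "ty": 0, "tz": 0, "turn": 0}], "gripper": 0}}

```text
time_s: 5.45
position: [0.3959, 0.3406, 0.0883]
tcp_rot: [[0.0, -1.0, 0.001], [-1.0, -0.0, 0.001], [-0.001, -0.001, -1.0]]
force: [-0.6, 1.7, 2.5]
opening: 0.428
```

>>> {"name": "play_rows", "arguments": {"series": [{"tx": 0, "ty": 0, "tz": 0.015, "turn": 0}, {"tx": 0, "ty": 0, "tz": 0.03, "turn": 0}, {"tx": 0, "ty": 0, "tz": 0.045, "turn": 0}, {"tx": 0, "ty": 0, "tz": 0.045, "turn": 0}, {"tx": 0, "ty": 0, "tz": 0.04, "turn": 0}, {"tx": 0, "ty": 0, "tz": 0, "turn": 0}, {"tx": 0, "ty": 0, "tz": 0, "turn": 0}]}}

```text
time_s: 6.15
position: [0.3949, 0.3397, 0.2279]
tcp_rot: [[0.0, -1.0, -0.0], [-1.0, -0.0, -0.0], [0.0, 0.0, -1.0]]
force: [0.3, 0.0, -4.9]
opening: 0.425
```

Run:
```python
from h import *
from rig import bot, vision, nets
s=bot.read_state(); print(s["time_s"],s["position"],s["force"],s["opening"])
p=vision.capture("wrist"); q=vision.capture("side")
cv2.imwrite("pics/w3.png",np.hstack([p["pixels"][:, 56:456],cv2.resize(q["pixels"][80:280,200:400],(400,384))]))
```

```text
6.15 [0.39489357 0.33973597 0.22787196] [ 0.29483546  0.01892049 -4.8879361 ] 0.425127954754082
```

View pics/w3.png

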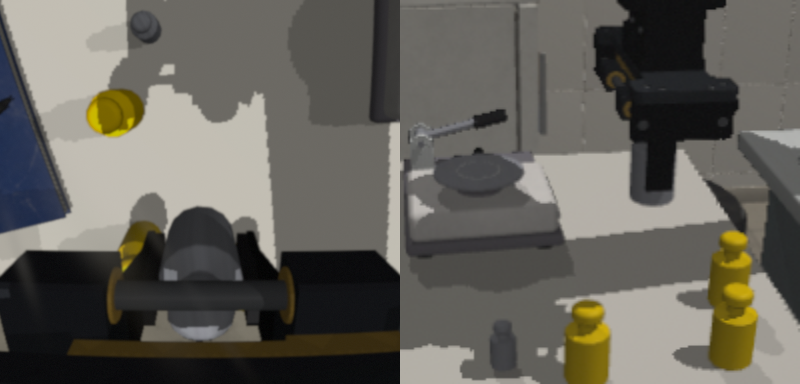

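>>> {"name": "play_rows", "arguments": {"series": [{"tx": 0.018, "ty": -0.0275, "tz": 0, "turn": 0}, {"tx": 0.0294, "ty": -0.0449, "tz": 0, "turn": 0}, {"tx": 0.0294, "ty": -0.0449, "tz": 0, "turn": 0}, {"tx": 0.0294, "ty": -0.0449, "tz": 0, "turn": 0}, {"tx": 0.0294, "ty": -0.0449, "tz": 0, "turn": 0}, {"tx": 0.0294, "ty": -0.0449, "tz": 0, "turn": 0}, {"tx": 0.0114, "ty": -0.0174, "tz": -0.02, "turn": 0}, {"tx": 0, "ty": 0, "tz": -0.015, "turn": 0}, {"tx": 0, "ty": 0, "tz": 0, "turn": 0}, {"tx": 0, "ty": 0, "tz": 0, "turn": 0}]}}

```text
time_s: 7.25
position: [0.5349, 0.1254, 0.1982]
tcp_rot: [[0.001, -1.0, -0.005], [-1.0, -0.001, 0.0], [-0.0, 0.005, -1.0]]
force: [0.0, -0.2, -4.3]
opening: 0.426
```

Run:
```python
from h import *
from rig import bot, vision, nets
s=bot.read_state(); print(s["time_s"],s["position"],s["force"],s["opening"])
p=vision.capture("wrist"); q=vision.capture("side"); t=vision.capture("top")
P=s["position"]
def circ(c,R,z): 
    a=np.linspace(0,2*np.pi,40); return np.c_[c[0]+R*np.cos(a),c[1]+R*np.sin(a),np.full(40,z)]
def d(im,p,X,col): cv2.polylines(im,[(proj(p,X)*8).astype(np.int32)],True,col,1,cv2.LINE_AA,3)
f=P[2]-.0885
for im,cam in ((p["pixels"],p),(q["pixels"],q)):
    im=im.copy(); im=im
    cam["ov"]=im
    d(im,cam,circ(P,.019,f),(255,0,0)); d(im,cam,circ(P,.019,f+.05),(0,255,0)); d(im,cam,circ(P,.0135,f+.075),(255,255,0))
    d(im,cam,circ((.536,.1244),.024,.078),(0,0,255)); d(im,cam,circ((.536,.1244),.05,.078),(0,0,255))
cv2.imwrite("pics/w4.png",np.hstack([p["ov"][:, 56:456],cv2.resize(q["ov"][60:220,170:336],(400,384))]))
cv2.imwrite("pics/w4raw.png",np.hstack([p["pixels"][:, 56:456],cv2.resize(q["pixels"][60:220,170:336],(400,384))]))
```

```text
7.25 [0.53485429 0.12536763 0.19819461] [ 0.03582396 -0.24237077 -4.25332847] 0.4262521250856171
```

View pics/w4.png

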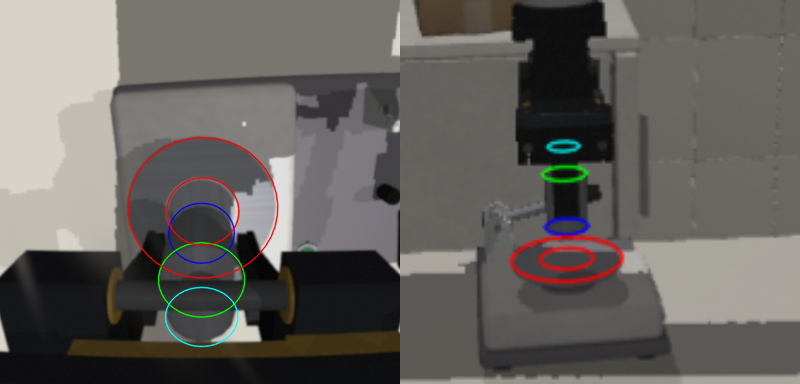

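View pics/w4raw.png

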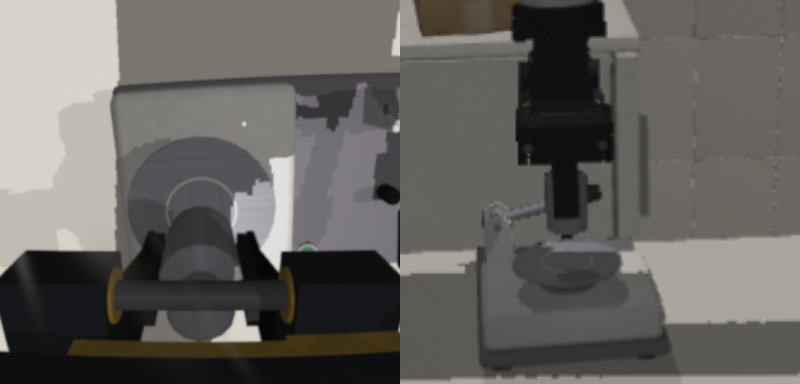

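>>> {"name": "play_rows", "arguments": {"series": [{"tx": 0.0013, "ty": -0.0013, "tz": -0.015, "turn": 0}, {"tx": 0, "ty": 0, "tz": -0.012, "turn": 0}, {"tx": 0, "ty": 0, "tz": -0.008, "turn": 0}, {"tx": 0, "ty": 0, "tz": 0, "turn": 0}, {"tx": 0, "ty": 0, "tz": 0, "turn": 0}]}}

```text
time_s: 7.9
position: [0.5376, 0.1236, 0.1714]
tcp_rot: [[0.0, -1.0, -0.001], [-1.0, -0.0, 0.0], [-0.0, 0.001, -1.0]]
force: [0.8, 0.4, -4.0]
opening: 0.426
```

>>> {"name": "play_rows", "arguments": {"series": [{"tx": 0, "ty": 0, "tz": -0.002, "turn": 0}, {"tx": 0, "ty": 0, "tz": -0.002, "turn": 0}, {"tx": 0, "ty": 0, "tz": -0.002, "turn": 0}, {"tx": 0, "ty": 0, "tz": 0, "turn": 0}, {"tx": 0, "ty": 0, "tz": 0, "turn": 0}]}}

```text
time_s: 8.4
position: [0.5377, 0.1236, 0.167]
tcp_rot: [[0.0, -1.0, 0.0], [-1.0, -0.0, -0.0], [0.0, -0.0, -1.0]]
force: [-0.5, 0.6, -5.2]
opening: 0.428
```

>>> {"name": "play_rows", "arguments": {"series": [{"tx": 0, "ty": 0, "tz": -0.0013, "turn": 0}, {"tx": 0, "ty": 0, "tz": -0.0013, "turn": 0}, {"tx": 0, "ty": 0, "tz": -0.0013, "turn": 0}, {"tx": 0, "ty": 0, "tz": 0, "turn": 0}, {"tx": 0, "ty": 0, "tz": 0, "turn": 0}]}}

```text
time_s: 8.9
position: [0.5379, 0.1236, 0.164]
tcp_rot: [[0.0, -1.0, 0.0], [-1.0, -0.0, 0.0], [-0.0, -0.0, -1.0]]
force: [0.7, -0.6, -2.9]
opening: 0.428
```

Run:
```python
from h import *
from rig import bot, vision, nets
L=[]
for i in range(3):
    p=vision.capture("wrist"); s=bot.read_state(); L.append(np.r_[s["time_s"],s["position"],s["force"]])
print(np.array(L).round(4))
q=vision.capture("side")
cv2.imwrite("pics/w5.png",np.hstack([p["pixels"][:, 56:456],cv2.resize(q["pixels"][100:180,200:284],(400,384))]))
```

```text
[[ 8.95    0.5378  0.1236  0.164  -0.6827 -0.262  -1.6076]
 [ 9.      0.5379  0.1236  0.164  -0.1753  0.7629 -3.1685]
 [ 9.05    0.5378  0.1236  0.164  -0.3259 -0.164  -2.0512]]
```

View pics/w5.png

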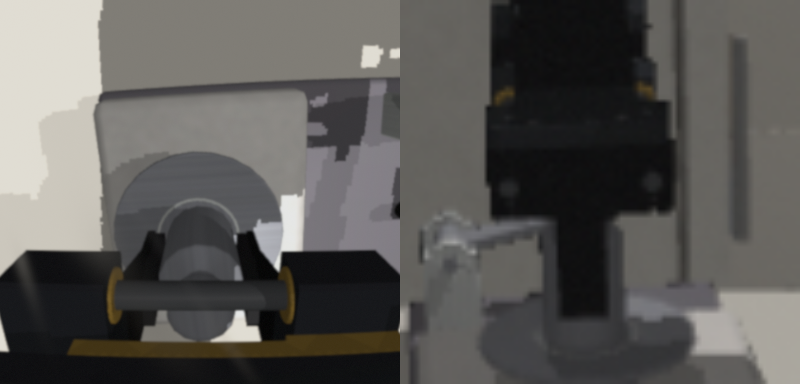

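>>> {"name": "play_rows", "arguments": {"series": [{"tx": 0, "ty": 0, "tz": -0.0013, "turn": 0}, {"tx": 0, "ty": 0, "tz": -0.0013, "turn": 0}, {"tx": 0, "ty": 0, "tz": -0.0006, "turn": 0}, {"tx": 0, "ty": 0, "tz": 0, "turn": 0}, {"tx": 0, "ty": 0, "tz": 0, "turn": 0}, {"tx": 0, "ty": 0, "tz": 0, "turn": 0}]}}

```text
time_s: 9.7
position: [0.5379, 0.1236, 0.1614]
tcp_rot: [[0.0, -1.0, 0.0], [-1.0, -0.0, 0.0], [-0.0, -0.0, -1.0]]
force: [0.7, 0.6, 0.1]
opening: 0.425
```

Run:
```python
from h import *
from rig import bot, vision, nets
L=[]
for i in range(3):
    p=vision.capture("wrist"); s=bot.read_state(); L.append(np.r_[s["time_s"],s["position"],s["force"]])
print(np.array(L).round(4))
```

```text
[[ 9.75    0.5379  0.1236  0.1614 -0.3573  0.3424  0.3422]
 [ 9.8     0.5378  0.1236  0.1614 -0.1727 -0.073  -0.3211]
 [ 9.85    0.5378  0.1236  0.1614  0.3974  0.8444  0.0462]]
```

The force reading is about 0, so the pan is carrying the weight. Releasing.

>>> {"name": "play_rows", "arguments": {"series": [{"tx": 0, "ty": 0, "tz": 0, "turn": 0}, {"tx": 0, "ty": 0, "tz": 0, "turn": 0}, {"tx": 0, "ty": 0, "tz": 0, "turn": 0}, {"tx": 0, "ty": 0, "tz": 0, "turn": 0}], "gripper": 0.66}}

```text
time_s: 10.25
position: [0.5377, 0.1236, 0.1613]
tcp_rot: [[0.0, -1.0, 0.0], [-1.0, -0.0, -0.0], [0.0, -0.0, -1.0]]
force: [0.4, 0.0, -0.0]
opening: 0.636
```

>>> {"name": "play_rows", "arguments": {"series": [{"tx": 0, "ty": 0, "tz": 0.01, "turn": 0}, {"tx": 0, "ty": 0, "tz": 0.02, "turn": 0}, {"tx": 0, "ty": 0, "tz": 0.035, "turn": 0}, {"tx": 0, "ty": 0, "tz": 0.04, "turn": 0}, {"tx": 0, "ty": 0, "tz": 0.035, "turn": 0}, {"tx": 0, "ty": 0, "tz": 0, "turn": 0}]}}

```text
time_s: 10.85
position: [0.54, 0.1238, 0.278]
tcp_rot: [[0.0, -1.0, 0.01], [-1.0, -0.0, 0.0], [-0.0, -0.01, -1.0]]
force: [1.6, -0.2, 0.4]
opening: 0.662
```

Run:
```python
from h import *
from rig import bot, vision, nets
p=vision.capture("wrist"); q=vision.capture("side"); t=vision.capture("top"); s=bot.read_state(); print(s["time_s"],s["position"],s["force"],s["opening"])
import pickle; pickle.dump((p,q,t),open("rel.pkl","wb"))
cv2.imwrite("pics/w6.png",np.hstack([p["pixels"][:, 56:456],cv2.resize(q["pixels"][100:200,190:294],(400,384))]))
```

```text
11.0 [0.53710788 0.12359907 0.27315509] [ 0.10703268 -0.13680241 -0.39166147] 0.6591710140956742
```

View pics/w6.png

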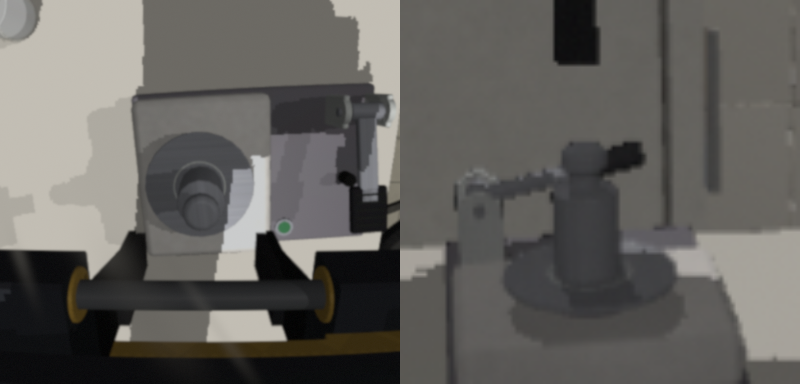

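>>> {"name": "play_rows", "arguments": {"series": [{"tx": -0.018, "ty": -0.04, "tz": 0, "turn": 0}, {"tx": -0.025, "ty": -0.05, "tz": 0, "turn": 0}, {"tx": -0.025, "ty": -0.05, "tz": 0, "turn": 0}, {"tx": -0.019, "ty": -0.035, "tz": 0, "turn": 0}, {"tx": 0, "ty": -0.019, "tz": 0, "turn": 0}, {"tx": 0, "ty": 0, "tz": 0, "turn": 0}, {"tx": 0, "ty": 0, "tz": 0, "turn": 0}], "gripper": 0}}

```text
time_s: 11.7
position: [0.4678, -0.0314, 0.2725]
tcp_rot: [[-0.001, -1.0, -0.002], [-1.0, 0.001, 0.001], [-0.001, 0.002, -1.0]]
force: [0.7, 0.2, 0.2]
opening: 0.108
```

Run:
```python
from h import *
from rig import bot, vision, nets
p=vision.capture("wrist"); q=vision.capture("side"); t=vision.capture("top"); s=bot.read_state(); print(s["time_s"],s["position"],s["force"],s["opening"])
import pickle; pickle.dump((p,q,t),open("rel2.pkl","wb"))
def W(X,q=(.53944,.0645,.06092)):
    X=np.array(X,float)/1000; c,s=np.cos(q[2]),np.sin(q[2]); return X@np.array([[c,-s,0],[s,c,0],[0,0,1]]).T+[q[0],q[1],0]
im=p["pixels"].copy()
for X,col in (([[-48,-113,91],[-48,-77,91],[-6,-77,81],[-6,-113,81]],(255,0,255)),([[-85,-125,22],[85,-125,22],[85,125,22],[-85,125,22]],(0,255,255))):
    cv2.polylines(im,[(proj(p,W(X))*8).astype(np.int32)],True,col,1,cv2.LINE_AA,3)
def circ(c,R,z): 
    a=np.linspace(0,2*np.pi,40); return np.c_[c[0]+R*np.cos(a),c[1]+R*np.sin(a),np.full(40,z)]
cv2.polylines(im,[(proj(p,circ((.5358,.1244),.05,.0725))*8).astype(np.int32)],True,(0,0,255),1,cv2.LINE_AA,3)
cv2.polylines(im,[(proj(p,circ((.5358,.1244),.019,.0725))*8).astype(np.int32)],True,(255,0,0),1,cv2.LINE_AA,3)
cv2.imwrite("pics/w7.png",im)
cv2.imwrite("pics/w7c.png",cv2.resize(p["pixels"][20:270,180:450],None,fx=2.9,fy=2.4,interpolation=2))
```

```text
11.85 [ 0.46805911 -0.03061574  0.27287032] [-0.11851001  0.31716786 -0.61056244] 0.02658673071303266
```

View pics/w7.png

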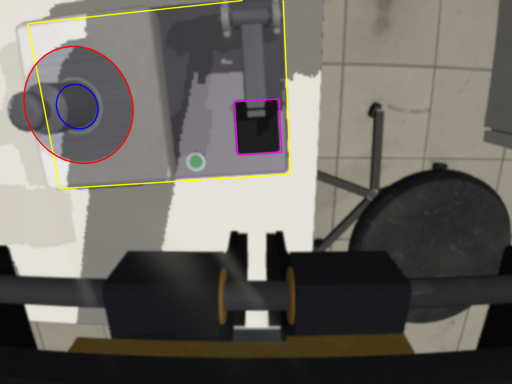

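View pics/w7c.png

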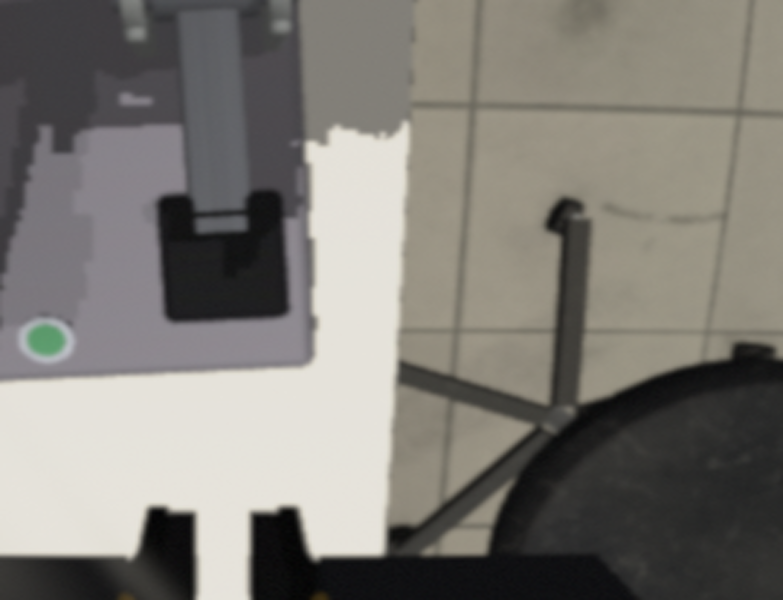

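>>> {"name": "play_rows", "arguments": {"series": [{"tx": 0.025, "ty": -0.0005, "tz": 0, "turn": 0}, {"tx": 0.0338, "ty": 0, "tz": -0.03, "turn": 0}, {"tx": 0, "ty": 0, "tz": -0.04, "turn": 0}, {"tx": 0, "ty": 0, "tz": -0.03, "turn": 0}, {"tx": 0, "ty": 0, "tz": -0.02, "turn": 0}, {"tx": 0, "ty": 0, "tz": -0.005, "turn": 0}, {"tx": 0, "ty": 0, "tz": 0, "turn": 0}, {"tx": 0, "ty": 0, "tz": 0, "turn": 0}, {"tx": 0, "ty": 0, "tz": 0, "turn": 0}]}}

```text
time_s: 12.75
position: [0.5158, -0.032, 0.1743]
tcp_rot: [[0.001, -1.0, 0.002], [-1.0, -0.001, -0.001], [0.001, -0.002, -1.0]]
force: [0.0, -0.0, -0.4]
opening: 0.006
```

```bash
cat > look.py <<'E'
import sys
from h import *
from rig import bot, vision, nets
L=[]
q=vision.capture("side")
for i in range(3):
    p=vision.capture("wrist"); s=bot.read_state(); L.append(np.r_[s["time_s"],s["position"],s["force"],s["opening"]])
print(np.array(L).round(4))
cv2.imwrite(f"pics/{sys.argv[1]}.png",np.hstack([p["pixels"][:, 56:456],cv2.resize(q["pixels"][110:190,200:284],(400,384),interpolation=2)]))
E
python3 look.py w8
```

```text
[[ 1.285e+01  5.156e-01 -3.210e-02  1.742e-01 -3.643e-01 -5.738e-01
   3.522e-01  6.900e-03]
 [ 1.290e+01  5.155e-01 -3.210e-02  1.741e-01  4.570e-02 -1.664e-01
  -2.825e-01  1.900e-03]
 [ 1.295e+01  5.154e-01 -3.210e-02  1.739e-01 -3.881e-01 -6.050e-01
   3.185e-01  4.700e-03]]
```

View pics/w8.png

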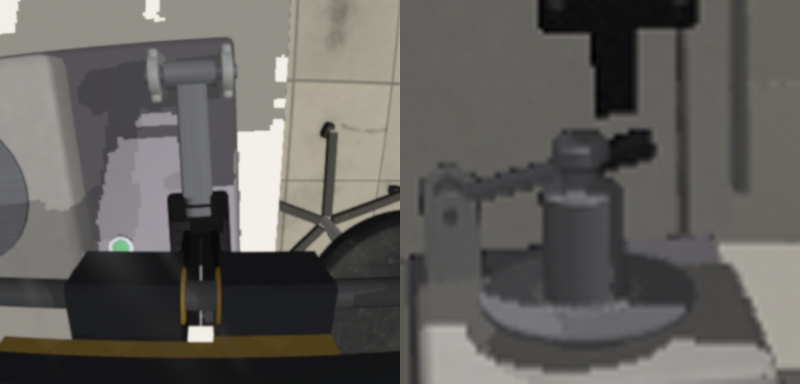

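>>> {"name": "play_rows", "arguments": {"series": [{"tx": 0, "ty": 0, "tz": -0.007, "turn": 0}, {"tx": 0, "ty": 0, "tz": -0.007, "turn": 0}, {"tx": 0, "ty": 0, "tz": -0.007, "turn": 0}, {"tx": 0, "ty": 0, "tz": -0.006, "turn": 0}, {"tx": 0, "ty": 0, "tz": -0.005, "turn": 0}, {"tx": 0, "ty": 0, "tz": 0, "turn": 0}, {"tx": 0, "ty": 0, "tz": 0, "turn": 0}]}}

```text
time_s: 13.65
position: [0.5147, -0.0319, 0.1475]
tcp_rot: [[0.0, -1.0, -0.001], [-1.0, -0.0, 0.0], [-0.0, 0.001, -1.0]]
force: [-2.4, 0.3, 3.8]
opening: 0.002
```

```bash
python3 look.py w9
```

```text
[[ 1.3750e+01  5.1500e-01 -3.1900e-02  1.4780e-01 -2.0678e+00  8.4050e-01
   2.6216e+00  9.2000e-03]
 [ 1.3800e+01  5.1510e-01 -3.1900e-02  1.4790e-01 -2.2250e+00  2.3130e-01
   2.9979e+00 -6.0000e-04]
 [ 1.3850e+01  5.1510e-01 -3.1900e-02  1.4790e-01 -1.3507e+00  4.4620e-01
   3.5672e+00  6.3000e-03]]
```

View pics/w9.png

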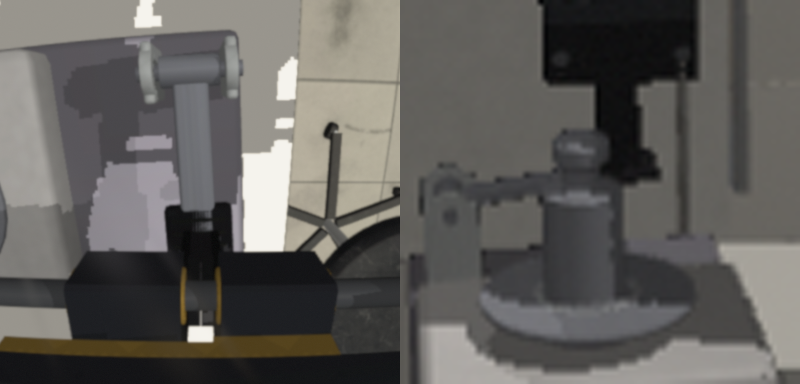

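>>> {"name": "play_rows", "arguments": {"series": [{"tx": 0, "ty": 0, "tz": -0.004, "turn": 0}, {"tx": 0, "ty": 0, "tz": -0.004, "turn": 0}, {"tx": 0, "ty": 0, "tz": -0.004, "turn": 0}, {"tx": 0, "ty": 0, "tz": -0.0032, "turn": 0}, {"tx": 0, "ty": 0, "tz": 0, "turn": 0}, {"tx": 0, "ty": 0, "tz": 0, "turn": 0}, {"tx": 0, "ty": 0, "tz": 0, "turn": 0}, {"tx": 0, "ty": 0, "tz": 0, "turn": 0}]}}

```text
time_s: 14.65
position: [0.5147, -0.032, 0.1355]
tcp_rot: [[0.0, -1.0, -0.001], [-1.0, -0.0, 0.0], [-0.0, 0.001, -1.0]]
force: [-2.8, -1.2, 5.1]
opening: 0.002
```

```bash
python3 look.py w10
python3 - <<'E'
from h import *
from rig import vision
q=vision.capture("side"); t=vision.capture("top")
def W(X,q=(.53944,.0645,.06092)):
    X=np.array(X,float)/1000; c,s=np.cos(q[2]),np.sin(q[2]); return X@np.array([[c,-s,0],[s,c,0],[0,0,1]]).T+[q[0],q[1],0]
import numpy as np
x,y,w,h,k=195,120,90,70,8
im=cv2.resize(q["pixels"][y:y+h,x:x+w],None,fx=k,fy=k,interpolation=2)
for a,col in ((0,(0,255,0)),(.05,(0,0,255)),(-.05,(255,0,0))):
    # side pad outline, +y side (-77), top 66 at level: pad top 4mm above hinge, thickness 8
    P=[]
    for r,zz in ((112,4),(68,4),(68,-4),(112,-4)):
        P.append([60-r*np.cos(a)-zz*0, -77, 62+r*np.sin(a)+zz])
    u=((proj(q,W(P))-[x,y]+.5)*k).astype(int); cv2.polylines(im,[u],True,col,1)
cv2.imwrite("pics/w10o.png",im)
E
```

```text
[[ 1.4750e+01  5.1470e-01 -3.2000e-02  1.3550e-01 -3.4489e+00 -1.1742e+00
   4.6838e+00  7.3000e-03]
 [ 1.4800e+01  5.1470e-01 -3.2000e-02  1.3550e-01 -4.2270e+00 -1.7571e+00
   5.5532e+00  6.6000e-03]
 [ 1.4850e+01  5.1460e-01 -3.2000e-02  1.3550e-01 -3.8632e+00 -7.9450e-01
   5.0768e+00  5.5000e-03]]
```

View pics/w10.png

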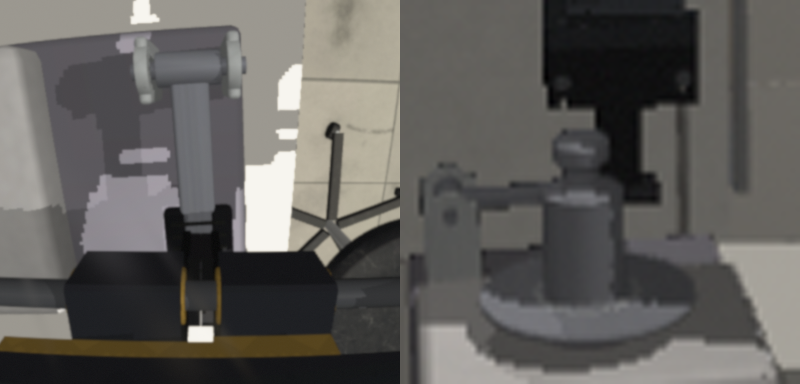

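View pics/w10o.png

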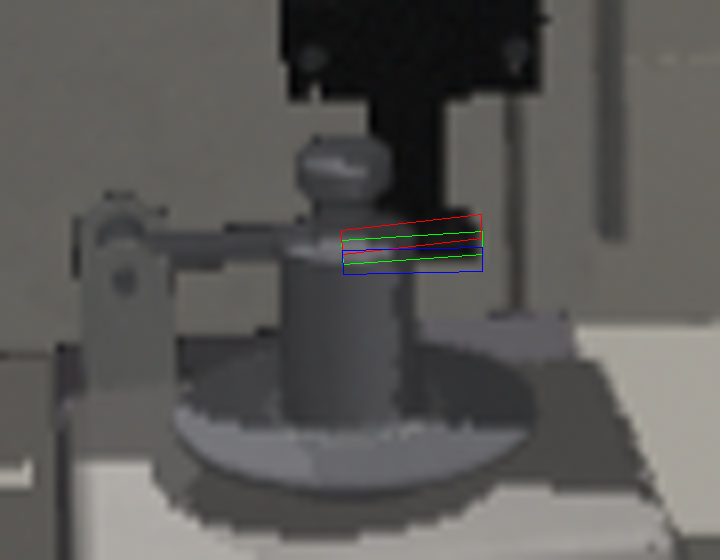

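Run:
```python
from h import *
from rig import vision
import pickle
q=vision.capture("side"); S,_=pickle.load(open("st.pkl","rb"))
def W(X,q=(.53944,.0645,.06092)):
    X=np.array(X,float)/1000; c,s=np.cos(q[2]),np.sin(q[2]); return X@np.array([[c,-s,0],[s,c,0],[0,0,1]]).T+[q[0],q[1],0]
x,y,w,h,k=200,130,64,44,6
o=[]
for cam,a in ((S,.22),(q,0.)):
    im=cv2.resize(cam["pixels"][y:y+h,x:x+w],None,fx=k,fy=k,interpolation=2)
    im=np.clip(im.astype(float)*2.2,0,255).astype(np.uint8); raw=im.copy()
    for yy,col in ((-77,(0,255,0)),(-113,(0,255,255))):
        P=[[60-r*np.cos(a)+zz*np.sin(a)*-1, yy, 62+r*np.sin(a)+zz*np.cos(a)] for r,zz in ((112,4),(68,4),(68,-4),(112,-4))]
        u=((proj(cam,W(P))-[x,y]+.5)*k).astype(int); cv2.polylines(im,[u],True,col,1)
    o.append(np.hstack([raw,im]))
cv2.imwrite("pics/w11.png",np.vstack(o))
```

```text
(no output)
```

View pics/w11.png

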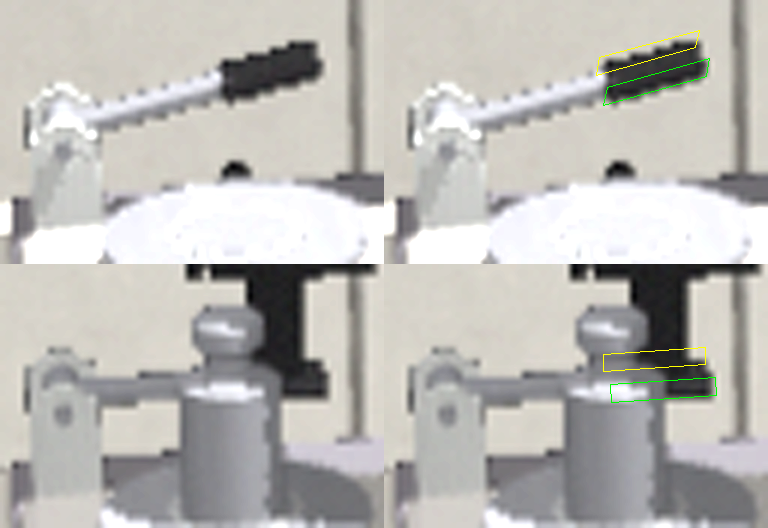

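The pad overlay at the level angle fits as well as the free-state overlay does at 0.22 rad. The force (about 5 N) and tip height (65.8 mm) agree. Handing in.

```bash
python3 -c "
from rig import bot
s=bot.read_state(); print(s['time_s'],s['position'],s['force']); print(bot.hand_in())"
```

```text
15.0 [ 0.51464294 -0.0319835   0.13553106] [-3.44518024 -1.66392065  5.10186605]
the job is handed in; nothing more can be done
None
```

The larger plain-steel weight stands upright in the middle of the pan, released. The robot is holding the lever level with closed fingertips. I handed in at about 15 s of the 38 s allowed.

- **Placing:** I lowered the weight until the force reading was about 0 N, so the pan's spring was carrying it before I opened the gripper. That was about 5 mm of pan travel, well short of the 14 mm stop. Afterwards the wrist and side views showed the weight upright and centred in the engraved circle.
- **Lever:** The fingertips sit at 65.8 mm against the 66 mm level height, with about 5.1 N upward force. The side-view overlay of the pad fits the level angle, and I never pushed it below level.
- **Other things:** I did not touch the smaller weight, the beaker or the yellow look-alikes.
- **Disagreements:**
  - My first rough side-view pan position was 26 mm off from the top view; the full balance fit resolved it.
  - The measured x position when placing was 2 mm past the fitted pan centre, but the wrist picture showed the weight centred, so I left it.
  - The pad pushes back sideways on the fingertips with about 3.4 N in -x and up to about 1.7 N in y. It looks like friction, and the position stayed steady.

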